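# Index the lens section one hole towards the lamp and hold its lock pin home

## Robot

A 6-joint arm with a two-finger parallel gripper is mounted at the origin on the work surface. World frame = base frame: x ahead of the robot, y to its left, z up, the work surface at z = 0. Lengths are in mm, angles in rad, forces in N, time in s.
With the tool pointing down it reaches from about 400 to 925 mm from the base axis. Payload 12.5 kg.
Tool frame: the origin (TCP) lies midway between the tips of the shut fingers; the grasp point (between the pads) lies 19 mm behind it; z points along the fingers, y is the line along which they close (so a half turn about z gives the same grasp; the last joint's range is limited). The gripper opens to 95 mm and grips with 3 to 60 N. Pads are 20 mm wide; open, the fingers measure 119 mm over their backs; the gripper's body (75 mm by 180 mm) begins 59 mm behind the grasp point.
Start: joints at [-1.345, 0.491, 1.559, -0, 1.092, -0.106], TCP at [203.614, -590.921, 214.661] pointing down, gripper open.
Joint ranges: [-3.1, 3.1], [-0.84, 2.19], [0.05, 2.79], [-1.13, 4.28], [0.06, 2.93], [-2.69, 2.69]. Speed limits (rad/s): [2.22, 2.22, 2.79, 3.14, 3.14, 3.14].

## Interface

Orientations are given as [roll, pitch, yaw] about the fixed x, y, z axes, in that order (R = Rz(yaw) Ry(pitch) Rx(roll)).
In Python, from cell import state, read_camera, job_done gives the robot as it stands.
- The arm moves only by the tool carry_out, never from a script. Its argument "moves" is a list of rows, each an object with "slide": the shift along the tool's x, y, z as a fraction of full scale, a list of three; "spin": the turn about the tool's z as a fraction of full scale. A call has 1 to 12 rows; each row shifts and turns the commanded pose from where the row before left it, along the tool's axes as they then stand; what a row does not reach is not made up. Full scale, the value 1, is 0.4 m for a shift and 30 degrees for a turn. A row lasts 1/12 s, in which the tool goes at most 41.7 mm and 7.16 degrees, less where a joint would pass 70% of its speed; a pose out of reach is approached as far as the arm can. A call with a number of a shift or a turn outside -1 to 1 is refused whole. A call with a gripper value outside its range is refused whole. "hand" is the closure, from 0 (fully open) to 1 (shut), set as the call begins (left out, the last holds). The fingers move at their own pace and stop on an object; the grip force is fixed at half the most. Time passes only in rows, so rows that do not move let the fingers close. It gives the time, the measured TCP pose, the force, the opening and the grip force at its end, in the units of the state.
- state(): the state, without advancing time (a new reading comes with each control period).
- read_camera(name): name is "scene" or "top"; returns a dict with "color" (400x640x3 uint8, red, green, blue), "K" (3x3 intrinsics, pixels), "R" (3x3) and "t" (3): a world point X has camera coordinates R X + t. Camera axes: x right, y down, z forward; pixel columns grow to the right and rows downward; lengths in mm; the calibration is good to about 2 mm. A picture is of the moment at which its call begins. There is no depth.
- job_done(): hands the job in; it is judged then, once.
The state is a dict: "t": time; "joints": joint angles; "qvel": joint speeds; "tau": joint torques, N m; "eef_pos": TCP position; "tcp_rot": TCP orientation; "ft_force": force on the tool from outside, world axes, zero at the start; "moment": the same for the moment, N m; "opening": opening from 0.0 (shut) to 1.0 (fully open); "grip_force": force on a finger pad.
Only numpy, scipy, OpenCV 4.12 (cv2) and the standard library are available. Lean on these libraries where they do the work, as an engineer would, in place of code of your own. Each camera call takes 0.05 s, during which the arm holds its last target. There are 200 camera calls.

## Task

On the optical bench, swing the clamp lever wide open off the black lock knob and leave it open, then pull the spring knob up to free its pin and slide the lens section along the rail to the very next hole on the lamp house's side. Let the pin go fully home in that hole and finish still holding the knob in the gripper with the pin kept fully down; do not let go at the end. Leave the other things on the bench where they are.

Things in the scene. Friction and masses are not known exactly. Their poses are not given: they have to be found in the camera images.
- rail: straight aluminium rail fixed to the table, 340 mm long, 40 mm wide, top 50 mm above the table; origin on the table under its middle. Its y axis runs along the rail, z up, x across it (away from the robot). Five slots (holes), each 11 mm long along the rail, lie in its top at y = -80, -40, 0, 40 and 80 mm in its frame. The section starts locked in the middle hole (y = 0).
- carriage (a joint): position of the sliding section along the rail's y axis in m: 0 = at the middle hole, +0.04 = next hole in the rail's +y direction, -0.04 = next hole in its -y direction; stops at +-0.105. It carries the lock plunger, the lever and the lens; sliding friction about 2 N once the pin is free.
- section (a point): middle of the grey section's top plate (62 mm across the rail, 56 mm along it, top 64 mm above the table). A 34 mm square socket block stands on it up to 80 mm; the knob is above that, on the same vertical axis. On the far side (rail +x) a lens ring, 66 mm across, stands upright at 80 mm from this axis, its top 145 mm above the table.
- knob (a point): centre of the black lock knob: upright cylinder, 30 mm diameter, 24 mm high, centre 108 mm above the table when the pin is home. A 12 mm neck below it runs down into the socket block (block top 80 mm above the table). Grasp it by its sides from above once the lever is open; it is best pulled and slid in one grasp.
- plunger (a joint): height of the lock plunger above home in m: 0 = pin fully home, 10 mm deep in a hole; above 0.010 the pin is clear of the rail and the section can slide; top stop 0.018. A spring draws it down with 6 N at home and 11 N at the top. The pin is 8 mm thick with a round end, with 1.5 mm of play each way in a hole.
- lever (a joint): angle of the clamp lever in rad: 0 = shut, the bar lying across the top of the knob and pointing to the rail's -x; it swings level about an upright hinge towards the rail's +y (clockwise seen from above), pi/2 = parallel to the rail, stop at 1.7. It stays where it is left; about 1 N at its tab turns it. The knob is free to grasp from above 1.2 on. Starts between 0 and 0.2.
- lever_tab (a point): middle of the black upright finger tab near the lever's free end: a 12 mm round post, 26 mm high, standing on the bar, its foot 131 mm and its top 157 mm above the table; it is 68 mm from the hinge.
- lever_hinge (a point): point on the lever's upright hinge axis, at the height of the tab's middle (144 mm above the table); it lies 38 mm from the knob's axis on the rail's +x side and moves along with the section.
- lamp_foot (a point): point under the middle of the lamp house: a round grey upright housing, 80 mm diameter, 160 mm high, with a short dark barrel through it and a round foot. It stands fixed near one end of the rail, on its +y or its -y side; a white square screen on a foot stands at the other end. The section goes to the next hole on the lamp's side.
- petri: bystander, not to be moved: shallow clear dish, 90 mm across, 15 mm high, in front of the rail; origin under its centre
- driver: bystander, not to be moved: screwdriver 150 mm long lying in front of the rail; origin under its middle, x axis along its blade
- dropper: bystander, not to be moved: small amber bottle, 34 mm across, 70 mm high, beyond the lens; origin under its centre
- slide_box: bystander, not to be moved: grey box 85 x 100 x 35 mm on the left; origin under its centre
- slide_tray: bystander, not to be moved: flat aluminium tray 120 x 200 x 20 mm on the right; origin under its centre
Things that resemble listed ones, but are neither listed nor needed, are in the scene too. What is shaped like the part that bears lamp_foot but blue or turquoise is not meant.

How it is judged:
By the outcome, as a careful person would: the job done as asked, in the order asked, and still so for the second after the job is handed in, while the arm keeps its last pose, push and grip.
It also fails if it takes over 51 s, if anything falls off the work surface, if the arm or the gripper's body presses on something with over 40 N, if the wrist force passes 120 N, or if a joint passes its speed limit or range.

## Working session

There is one attempt and no reset: what is moved stays moved. The work goes in short steps, Python scripts to look and compute and a tool call to move; the robot and the scene stay as the last step left them, time stands still between calls to the robot, and variables do not carry over. Pictures are saved under pics/ and viewed, at most 10 in all, crops included, and the job is handed in when it is done.

Besides the shell and the picture viewer there is one more tool, called after "Call:" by a JSON object that holds its "method" and its "body". carry_out: Moves the arm, as the interface text tells. Shift numbers are shares of 0.4 m and turn numbers shares of 30 degrees, none past 1 either way. Its arguments: {"type":"object","properties":{"moves":{"type":"array"},"hand":{"type":"number"}},"required":["moves"]}

```bash
mkdir -p pics; python3 - <<'E'
from cell import *
import cv2,numpy as np
for n in("scene","top"):
    c=read_camera(n);cv2.imwrite(f"pics/{n}0.png",c["color"][:,:,::-1]);np.savez(n+"0.npz",**c)
    print(n,c["K"].tolist(),c["R"].round(3).tolist(),c["t"].round(1).tolist())
s=state();print(s["t"],s["tcp_rot"],s["opening"])
E
```

```text
scene [[396.8087350642023, 0.0, 315.91501556058677], [0.0, 396.8087350642023, 197.3838890528905], [0.0, 0.0, 1.0]] [[0.031, 0.999, 0.014], [0.635, -0.009, -0.772], [-0.772, 0.033, -0.635]] [-33.8, -239.9, 1665.6]
top [[418.33752116060293, 0.0, 317.75571062360274], [0.0, 418.33752116060293, 203.33819215473625], [0.0, 0.0, 1.0]] [[0.003, -1.0, -0.006], [-0.999, -0.003, -0.051], [0.051, 0.006, -0.999]] [21.1, 512.5, 1402.2]
0.1 [-3.14065807e+00 -7.76878996e-05  3.31822607e-01] 1.0007029262389417
```

View pics/scene0.png

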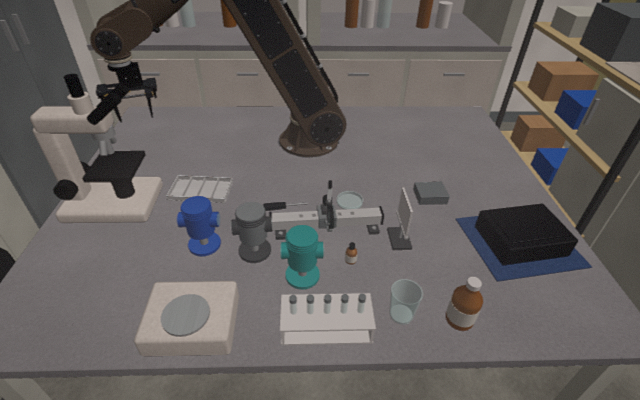

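View pics/top0.png

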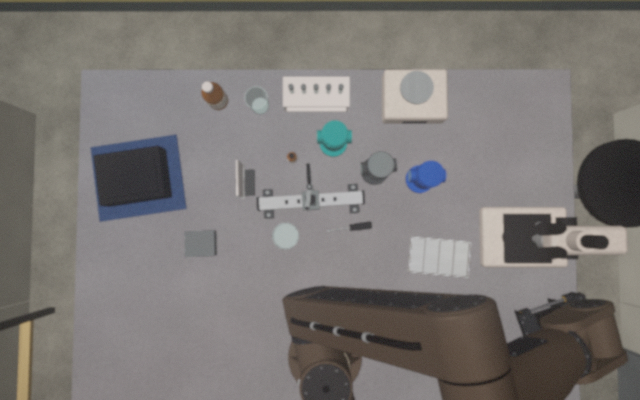

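Lamp candidates in the top view are grey (380,165), blue (427,176) and turquoise (334,137). By the description it is the grey one, on the image's right, so world/rail −y. The white screen is at the left end (240,178). Next, one close crop of the section in both views.

```bash
python3 - <<'E'
import cv2,numpy as np
a=cv2.imread("pics/top0.png")[145:220,250:400];b=cv2.imread("pics/scene0.png")[170:245,260:410]
r=lambda i:cv2.resize(i,None,fx=5,fy=4*1.0,interpolation=cv2.INTER_CUBIC)
cv2.imwrite("pics/crop0.png",np.vstack([cv2.resize(a,(600,300),interpolation=2),cv2.resize(b,(600,300),interpolation=2)]))
E
```

```text
(no output)
```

View pics/crop0.png

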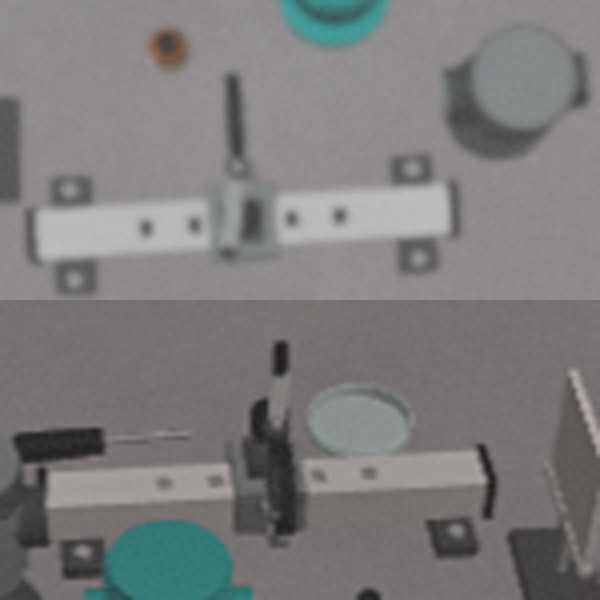

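The crop shows the grey section in the middle of the rail. The free holes are at crop (147,228), (195,225), (292,218) and (340,215). The lever bar runs from the hinge (~237,165) to the tab (~228,252), and the dark knob lies to its right (252,215). In the lower half the tab is at (281,357). The grey lamp is at the right (−y).

```bash
cat > h.py <<'E'
import numpy as np
def bp(c,u,v,z):
    d=c["R"].T@np.linalg.inv(c["K"])@[u,v,1]; C=-c["R"].T@c["t"]
    return C+d*(z-C[2])/d[2]
E
python3 - <<'E'
from h import *
T=np.load("top0.npz");S=np.load("scene0.npz")
t=lambda u,v,z:bp(T,250+u/4,145+v/4,z)
s=lambda u,v,z:bp(S,260+u/4,170+(v-300)/4,z)
H=np.array([t(147,228,50),t(195,225,50),t(292,218,50),t(340,215,50)]);print(H.round(1))
H2=np.array([s(164,484,50),s(215,481,50),s(319,476,50),s(369,473,50)]);print(H2.round(1))
d=H[0]-H[3];y=d/np.linalg.norm(d);th=np.arctan2(-y[0],y[1]);print("mid",H.mean(0),H2.mean(0),"yaw",th,"spacing",np.linalg.norm(d))
d=H2[3]-H2[0];print("yaw2",np.arctan2(-d[0],d[1]))
m=(H.mean(0)+H2.mean(0))/2;m[2]=0
R=np.array([[np.cos(th),-np.sin(th),0],[np.sin(th),np.cos(th),0],[0,0,1]])
for n,p in dict(tabtop=t(228,252,157),tabscene=s(281,343,157),lensS=s(282,430,145),hinge=t(237,165,135),knob=t(252,215,120),lens=t(235,115,120)).items(): print(n,p.round(1),(R.T@(p-m)).round(1))
E
```

```text
[[514.7 124.7  50. ]
 [517.3  85.1  50. ]
 [523.3   5.2  50. ]
 [525.9 -34.3  50. ]]
[[528.5 -29.4  50. ]
 [525.7  10.1  50. ]
 [521.2  91.1  50. ]
 [518.3 130.4  50. ]]
mid [520.32145978  45.16842756  50.        ] [523.39638923  50.54939381  50.        ] yaw 0.0701568411266401 spacing 159.40600223671456
yaw2 0.06381188656820061
tabtop [490.9  54.5 157. ] [-30.4   8.8 157. ]
tabscene [490.9  59.4 157. ] [-30.   13.6 157. ]
lensS [577.7  55.4 145. ] [ 56.2   3.6 145. ]
hinge [559.2  48.5 135. ] [ 37.3  -2.  135. ]
knob [521.4  37.  120. ] [ -1.2 -10.8 120. ]
lens [600.   50.6 120. ] [ 78.1  -2.7 120. ]
```

Rail middle is about (522,48) with yaw about 0.067. The lever is at about 0.17 rad, with the tab near rail (−29,+11). The target hole is on the −y side. I'll first turn the tool so its x is rail x and its y is rail −y, then travel with the fingers shut.

Call:
{"method": "carry_out", "body": {"hand": 1, "moves": [{"slide":[0,0,0],"spin":0.2},{"slide":[0,0,0],"spin":0.2},{"slide":[0,0,0],"spin":0.105},{"slide":[0.03,-0.098,0],"spin":0},{"slide":[0.03,-0.098,0],"spin":0},{"slide":[0.03,-0.098,0],"spin":0},{"slide":[0.03,-0.098,0],"spin":0},{"slide":[0.03,-0.098,0],"spin":0}]}}

```text
t: 0.77
eef_pos: [250.2, -389.3, 214.3]
tcp_rot: [-3.141, 0.0, 0.067]
ft_force: [0.9, -0.4, -0.1]
opening: 0.493
grip_force: 0.0
```

Call:
{"method": "carry_out", "body": {"moves": [{"slide":[0.056,-0.08,0],"spin":0},{"slide":[0.056,-0.08,0],"spin":0},{"slide":[0.056,-0.08,0],"spin":0},{"slide":[0.056,-0.08,0],"spin":0},{"slide":[0.056,-0.08,0],"spin":0},{"slide":[0.056,-0.08,0],"spin":0},{"slide":[0.056,-0.08,0],"spin":0},{"slide":[0.056,-0.08,0],"spin":0},{"slide":[0.056,-0.08,0],"spin":0},{"slide":[0.056,-0.08,0],"spin":0},{"slide":[0.056,-0.08,0],"spin":0},{"slide":[0,0,0],"spin":0}]}}

```text
t: 1.77
eef_pos: [474.7, -19.0, 214.5]
tcp_rot: [-3.141, -0.001, 0.072]
ft_force: [0.3, -0.0, 0.7]
opening: 0.009
grip_force: 0.0
```

Call:
{"method": "carry_out", "body": {"moves": [{"slide":[0.05,-0.08,0],"spin":0},{"slide":[0,0,0.064],"spin":0},{"slide":[0,0,0.064],"spin":0},{"slide":[0,0,0.064],"spin":0},{"slide":[0,0,0],"spin":0},{"slide":[0,0,0],"spin":0}]}}

```text
t: 2.27
eef_pos: [489.7, 9.6, 137.4]
tcp_rot: [-3.141, 0.003, 0.067]
ft_force: [0.0, -0.2, 0.6]
opening: 0.004
grip_force: 0.0
```

```bash
python3 - <<'E'
from cell import *
import cv2,numpy as np
s=state();print(s["eef_pos"],s["tcp_rot"][2])
o=[]
for n,(u,v) in dict(scene=(290,160),top=(275,160)).items():
    c=read_camera(n)["color"][v:v+60,u:u+80,::-1];o.append(cv2.resize(c,(400,300),interpolation=2))
cv2.imwrite("pics/c1.png",np.hstack(o))
E
```

```text
[489.73376484   9.61313582 137.37334653] 0.06723673997958479
```

View pics/c1.png

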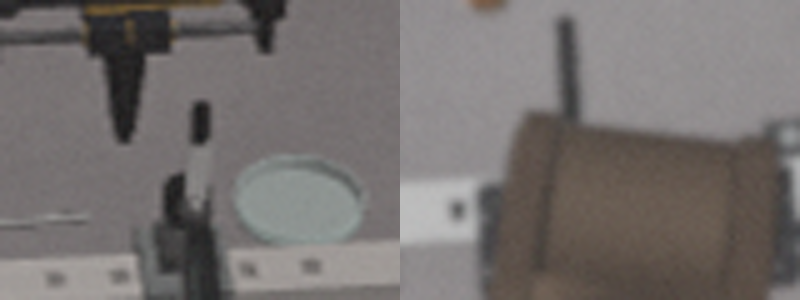

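In the scene half, the fingertip is at crop (122,140) and the tab at (202,103–140), about 48 mm to its +y side and at the same depth, as predicted. I'll sweep the arc now.

Call:
{"method": "carry_out", "body": {"moves": [{"slide":[0.004,-0.044,0],"spin":0},{"slide":[0.004,-0.044,0],"spin":0},{"slide":[0.003,-0.026,0],"spin":0},{"slide":[0.003,-0.026,0],"spin":0},{"slide":[0.011,-0.024,0],"spin":0},{"slide":[0.011,-0.024,0],"spin":0},{"slide":[0.017,-0.019,0],"spin":0},{"slide":[0.017,-0.019,0],"spin":0},{"slide":[0.022,-0.013,0],"spin":0},{"slide":[0.022,-0.013,0],"spin":0},{"slide":[0.012,-0.004,0],"spin":0},{"slide":[0.012,-0.004,0],"spin":0}]}}

```text
t: 3.37
eef_pos: [538.7, 117.5, 137.6]
tcp_rot: [3.142, 0.001, 0.068]
ft_force: [-1.7, 0.2, 1.1]
opening: 0.005
grip_force: 0.5
```

```bash
python3 - <<'E'
from cell import *
import cv2,numpy as np
s=state();print(s["eef_pos"],s["tcp_rot"][2],s["ft_force"])
u,v=290,160
c=read_camera("scene")["color"][v:v+75,u:u+100,::-1];cv2.imwrite("pics/c2.png",cv2.resize(c,(800,600),interpolation=2))
E
```

```text
[538.70716821 117.52571765 137.59445879] 0.06770356169061875 [-1.69620695  0.15101915  1.12700634]
```

View pics/c2.png

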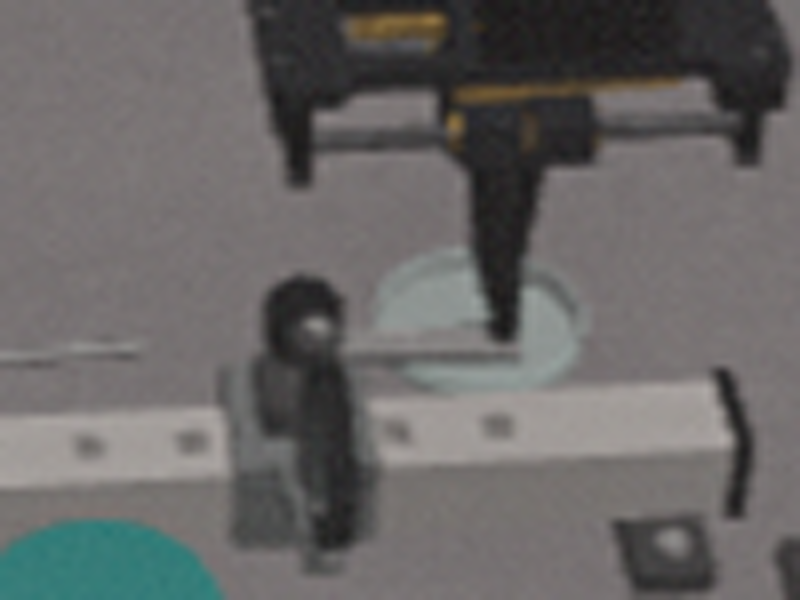

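The lever is open, with its bar roughly parallel to the rail (crop 345–520, 350). The knob top is exposed, centred near (303,302). I'll back off, lift, retreat towards the robot with the hand opening, and measure the knob.

Call:
{"method": "carry_out", "body": {"moves": [{"slide":[-0.03,0,0],"spin":0},{"slide":[0,0,-0.09],"spin":0},{"slide":[0,0,-0.09],"spin":0},{"slide":[-0.08,0.05,0],"spin":0},{"slide":[-0.08,0.05,0],"spin":0},{"slide":[-0.08,0.05,0],"spin":0},{"slide":[-0.08,0,0],"spin":0},{"slide":[0,0,0],"spin":0}]}}

```text
t: 4.08
eef_pos: [397.7, 47.2, 209.8]
tcp_rot: [-3.141, 0.002, 0.066]
ft_force: [0.6, -1.7, 1.1]
opening: 0.004
grip_force: 0.0
```

Call:
{"method": "carry_out", "body": {"hand": 0, "moves": [{"slide":[0,0,0],"spin":0},{"slide":[0,0,0],"spin":0}]}}

```text
t: 4.25
eef_pos: [403.4, 47.8, 210.2]
tcp_rot: [3.141, -0.002, 0.067]
ft_force: [-1.2, 0.4, 0.2]
opening: 0.091
grip_force: 0.0
```

```bash
python3 - <<'E'
from cell import *
from h import *
import cv2
s=state();print(s["eef_pos"],s["tcp_rot"],s["opening"])
o=[]
for n,(u,v) in dict(scene=(300,170),top=(275,165)).items():
    c=read_camera(n);np.savez(n+"1.npz",**c);o.append(cv2.resize(c["color"][v:v+60,u:u+50,::-1],(400,480),interpolation=2))
cv2.imwrite("pics/c3.png",np.hstack(o))
E
```

```text
[403.438938    47.83912958 210.22934261] [ 3.14144171e+00 -1.54394367e-03  6.69703897e-02] 0.09103576258283157
```

View pics/c3.png

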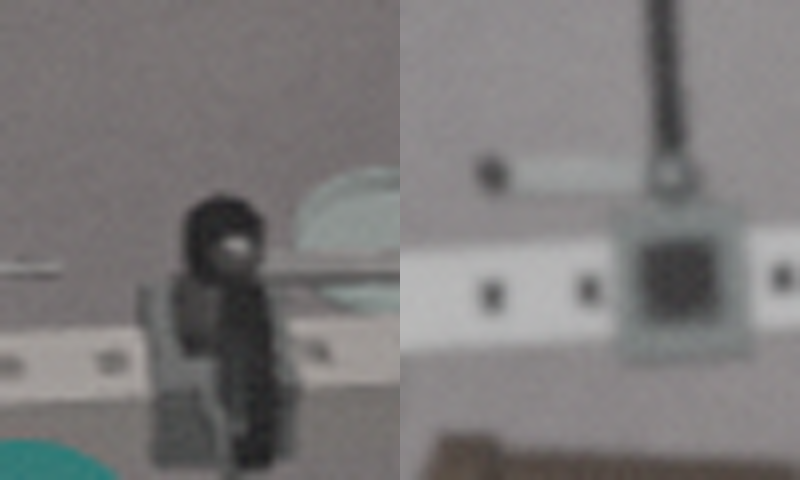

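The right half shows the lever lying open: tab at (490,173), hinge at (672,175). The knob/block centre is at (680,277). In the left half the knob top is at about (224,222).

```bash
python3 - <<'E'
from h import *
T=np.load("top1.npz");S=np.load("scene1.npz")
t=lambda u,v,z:bp(T,275+(u-400)/8,165+v/8,z).round(1)
s=lambda u,v,z:bp(S,300+u/8,170+v/8,z).round(1)
print("knob",t(680,276,120),t(680,279,80),s(224,222,120),"holes",t(490,296,50),t(588,290,50),t(784,277,50))
a,b=t(490,173,157),t(672,175,135);print("lever",a,b,np.hypot(*(a-b)[:2]))
E
```

```text
knob [519.   46.4 120. ] [520.2  47.3  80. ] [526.   51.9 120. ] holes [514.7 126.3  50. ] [517.3  85.9  50. ] [522.9   5.2  50. ]
lever [555.9 118.  157. ] [557.3  49.2 135. ] 68.81424271181075
```

```bash
python3 - <<'E'
from h import *
S=np.load("scene1.npz")
for X in([489.7,9.6,137.4],[538.7,117.5,137.6]):
    p=S["K"]@(S["R"]@X+S["t"]);print(p[:2]/p[2])
E
```

```text
[313.57465371 185.80907235]
[350.7149276  195.66505404]
```

Call:
{"method": "carry_out", "body": {"moves": [{"slide":[0.075,0,0],"spin":0},{"slide":[0.075,0,0],"spin":0},{"slide":[0.075,0,0],"spin":0},{"slide":[0.073,0.02,0],"spin":0},{"slide":[0,0,0],"spin":0},{"slide":[0,0,0],"spin":0},{"slide":[0,0,0],"spin":0},{"slide":[0,0,0],"spin":0}]}}

```text
t: 5.02
eef_pos: [521.4, 48.2, 209.6]
tcp_rot: [-3.142, 0.001, 0.068]
ft_force: [-0.6, -0.6, 0.5]
opening: 0.73
grip_force: 0.0
```

The scene camera reads y about 3–4 mm high, so the knob is at about (521,48), right under the TCP. Descending.

Call:
{"method": "carry_out", "body": {"moves": [{"slide":[0,0,0.06],"spin":0},{"slide":[0,0,0.06],"spin":0},{"slide":[0,0,0.06],"spin":0},{"slide":[0,0,0.04],"spin":0},{"slide":[0,0,0.04],"spin":0},{"slide":[0,0,0.034],"spin":0},{"slide":[0,0,0],"spin":0},{"slide":[0,0,0],"spin":0}]}}

```text
t: 5.68
eef_pos: [521.6, 48.1, 92.4]
tcp_rot: [3.142, 0.001, 0.068]
ft_force: [0.1, 0.6, 0.8]
opening: 1.004
grip_force: 0.0
```

Call:
{"method": "carry_out", "body": {"hand": 1, "moves": [{"slide":[0,0,0],"spin":0},{"slide":[0,0,0],"spin":0},{"slide":[0,0,0],"spin":0},{"slide":[0,0,0],"spin":0},{"slide":[0,0,0],"spin":0},{"slide":[0,0,0],"spin":0},{"slide":[0,0,0],"spin":0},{"slide":[0,0,0],"spin":0}]}}

```text
t: 6.35
eef_pos: [522.1, 47.9, 92.2]
tcp_rot: [3.141, -0.0, 0.067]
ft_force: [-0.3, -0.0, -0.4]
opening: 0.493
grip_force: 0.0
```

Call:
{"method": "carry_out", "body": {"moves": [{"slide":[0,0,0],"spin":0},{"slide":[0,0,0],"spin":0},{"slide":[0,0,0],"spin":0},{"slide":[0,0,0],"spin":0},{"slide":[0,0,0],"spin":0},{"slide":[0,0,0],"spin":0}]}}

```text
t: 6.85
eef_pos: [522.1, 48.0, 92.2]
tcp_rot: [-3.142, 0.0, 0.067]
ft_force: [-0.8, 1.6, -0.1]
opening: 0.309
grip_force: 30.0
```

Gripped (29 mm opening, 30 N, well centred). Pull up 14 mm.

Call:
{"method": "carry_out", "body": {"moves": [{"slide":[0,0,-0.01],"spin":0},{"slide":[0,0,-0.01],"spin":0},{"slide":[0,0,-0.01],"spin":0},{"slide":[0,0,-0.006],"spin":0},{"slide":[0,0,0],"spin":0},{"slide":[0,0,0],"spin":0},{"slide":[0,0,0],"spin":0}]}}

```text
t: 7.43
eef_pos: [522.1, 48.0, 106.4]
tcp_rot: [-3.142, 0.0, 0.067]
ft_force: [3.6, 2.4, -9.7]
opening: 0.313
grip_force: 30.0
```

Spring force is −9.7 N, which fits about 14 mm of lift with no slip. Slide 40 mm to rail −y (tool +y).

Call:
{"method": "carry_out", "body": {"moves": [{"slide":[0,0.015,0],"spin":0},{"slide":[0,0.02,0],"spin":0},{"slide":[0,0.02,0],"spin":0},{"slide":[0,0.02,0],"spin":0},{"slide":[0,0.015,0],"spin":0},{"slide":[0,0.01,0],"spin":0},{"slide":[0,0,0],"spin":0},{"slide":[0,0,0],"spin":0},{"slide":[0,0,0],"spin":0}]}}

```text
t: 8.18
eef_pos: [524.7, 7.9, 106.6]
tcp_rot: [3.141, 0.0, 0.067]
ft_force: [0.0, -1.7, -10.2]
opening: 0.311
grip_force: 30.0
```

Moved (2.6, −40.1), which is 40.2 mm. Lower the pin back to z ≈ 92.

Call:
{"method": "carry_out", "body": {"moves": [{"slide":[0,0,0.009],"spin":0},{"slide":[0,0,0.009],"spin":0},{"slide":[0,0,0.009],"spin":0},{"slide":[0,0,0.009],"spin":0},{"slide":[0,0,0],"spin":0},{"slide":[0,0,0],"spin":0},{"slide":[0,0,0],"spin":0}]}}

```text
t: 8.77
eef_pos: [524.7, 8.2, 92.2]
tcp_rot: [3.142, 0.0, 0.067]
ft_force: [-2.9, -0.9, -2.4]
opening: 0.312
grip_force: 30.0
```

z is back to the home grasp height. I'll press slightly more to make sure it is fully home and kept down, then check.

Call:
{"method": "carry_out", "body": {"moves": [{"slide":[0,0,0.002],"spin":0},{"slide":[0,0,0.001],"spin":0},{"slide":[0,0,0],"spin":0},{"slide":[0,0,0],"spin":0},{"slide":[0,0,0],"spin":0},{"slide":[0,0,0],"spin":0}]}}

```text
t: 9.27
eef_pos: [524.8, 8.2, 92.1]
tcp_rot: [3.141, -0.001, 0.067]
ft_force: [-6.4, 0.3, 12.1]
opening: 0.311
grip_force: 30.0
```

```bash
python3 - <<'E'
from cell import *
import cv2
s=state();print(s["eef_pos"],s["ft_force"],s["opening"],s["grip_force"])
c=read_camera("scene")["color"][160:250,250:390,::-1];cv2.imwrite("pics/c4.png",cv2.resize(c,(800,514),interpolation=2))
E
```

```text
[524.7974497    8.16685772  92.08289175] [-6.42844622  0.32909578 12.10646797] 0.31122541543978754 30.00193476676941
```

View pics/c4.png

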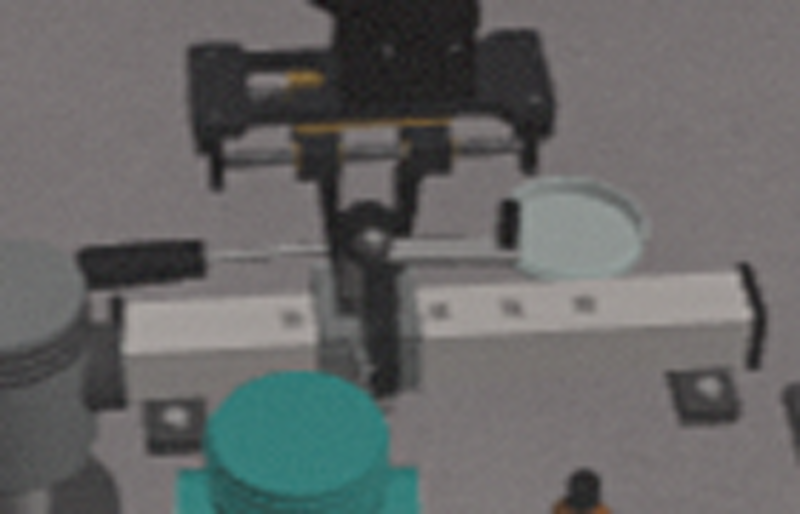

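The picture shows one free hole left of the section (292,318) and three to its right, so it sits one hole towards the lamp. The lever is open (tab at 510,222) and the knob is held. z equals the home height, with 12 N pressing down against a hard stop.

```bash
python3 -c "
from cell import *
print(job_done())"
```

```text
the job is handed in; nothing more can be done
None
```

The job is handed in: the lever is swung wide open, the section sits one hole towards the grey lamp house, and the pin is fully home with the knob still held in the gripper and pressed down.

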